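# Unfold the tool-board hook and hang up the plywood ring

### The job

In the puppet maker's workshop, swing the steel hook that lies folded along the plywood tool board outward until it stands straight out from the board. Then take the round plywood ring out of its stand, hang it on the unfolded hook and let go. Leave the square plywood frame standing in its own stand.

Things in the scene. Friction and masses are not known exactly. Their poses are not given: they have to be found in the camera images.
- hook (a joint): Hook's angle about its upright hinge pin, rad: 0 flat along the board, 1.57 straight out, at its stop; opens clockwise seen from above. Friction 0.06 N m, stays where left; starts at 0 to 0.25. Fixed plywood board: 18 mm thick, 280 mm long, top 200 mm above table. Pin 15 mm before its face, 75 mm from its upright edge: folded, the bar's last 60 mm overhang that edge, free space behind.
- hook_seat (a point): Point on the centre line of the steel hook's level round bar (10 mm thick), 70 mm from the hinge pin, 166 mm above the table; turns with the hook. y axis: along the bar, hinge to tip; z axis: up. The bar is 130 mm long from the pin; its tip turns up to 25 mm above the bar's centre line. (A short fixed wooden peg farther along the board is not the hook.)
- ring_center (a point): Centre of the hole of the round plywood ring to hang: 140 mm outside, 76 mm hole, 18 mm thick, about 0.13 kg. It stands on its rim in a slotted wooden stand (slot walls' top 37 mm above the table); its centre is 82 mm, its top 152 mm above the table. x axis: the ring's axis, level, square to its flat faces; z axis: up at the start.
- frame_center (a point): Centre of the square plywood frame to be left alone: 140 mm square, square opening 76 mm, 18 mm thick, standing upright in a like stand, its centre 82 mm above the table. x axis: level, square to its flat faces. It and the ring may be in either of two places.

How it is judged:
By the outcome, as a careful person would: the job done as asked, in the order asked, and still so for the second after the job is handed in, with the robot touching nothing.
It also fails if it takes over 58 s, if anything falls off the work surface, if the arm or the gripper's body presses on something with over 40 N, if the wrist force passes 120 N, or if a joint passes its speed limit or range.

### The arm

A 7-joint arm with a two-finger parallel gripper is mounted at the origin on the work surface. World frame = base frame: x ahead of the robot, y to its left, z up, the work surface at z = 0. Lengths are in m, angles in rad, forces in N, time in s.
With the tool pointing down it reaches from about 0.4 to 0.85 m from the base axis. Payload 4.5 kg.
Tool frame: the origin (TCP) lies at the very end of the fingers, on their centre line; the grasp point (between the pads) lies 19 mm behind it; z points along the fingers, y is the direction in which the jaws open and shut (so a half turn about z gives the same grasp; the last joint's range is limited). The gripper opens to 88 mm and grips with 3 to 60 N. Pads are 18 mm wide; open, the fingers measure 123 mm over their backs; the gripper's body (75 mm by 187 mm) begins 45 mm behind the grasp point.
Start: joints at [1.363, 0.689, -0.195, 1.565, 0.157, 0.902, -0.215], TCP at [0.15, -0.607, 0.239] pointing down, gripper open.
Joint ranges: [-3.01, 3.01], [-0.46, 2.08], [-1.47, 1.51], [0.13, 2.56], [-1, 4.14], [0.04, 2.09], [-2.66, 2.66]. Speed limits (rad/s): [2.57, 2.57, 3.14, 3.14, 3.14, 3.14, 3.14].

### API

Orientations are given as a unit quaternion [w, x, y, z].
In Python, from rig import arm gives the robot as it stands.
- The arm moves only by the tool step_arm, never from a script. Its argument "moves" is a list of rows, each a list of 2 entries, a list of its own where there are three numbers: the shift along the tool's x, y, z scaled (see below), then the turn about the tool's z scaled (see below). A call has 1 to 10 rows; each row shifts and turns the commanded pose from where the row before left it, along the tool's axes as they then stand; what a row does not reach is not made up. The controller multiplies each number of a shift by 150 mm and each number of a turn by 60 degrees. A row lasts 1/8 s, in which the tool goes at most 62.5 mm and 10.7 degrees, less where a joint would pass 70% of its speed; a pose out of reach is approached as far as the arm can. A call with a number of a shift or a turn outside -1 to 1 is refused whole. A call with a gripper value outside its range is refused whole. "jaw" is the opening, from 0 (shut) to 1 (fully open), set as the call begins (left out, the last holds). The fingers move at their own pace and stop on an object; "squeeze" is the grip in N (left out, the last holds). Time passes only in rows, so rows that do not move let the fingers close. It gives the time, the measured TCP pose, the force and the opening at its end, in the units of the state.
- arm.read_state(): the state, without advancing time (a new reading comes with each control period).
- arm.snapshot(name): name is "side" or "top" or "wrist"; returns the picture (400x640x3 uint8, red, green, blue); there is no depth.
- arm.camera_info(name): a dict with "fx", "fy", "cx", "cy" (pixels), "camera_from_world" (4x4, takes a point from world to camera coordinates); the wrist camera has in their place "tool_from_camera" (4x4, takes a point from camera to tool coordinates, whose origin is the TCP and whose axes are the flange's). Camera axes: x right, y up, looking along -z (the intrinsics and any distortion apply to the point x, -y, -z); pixel columns grow to the right and rows downward; lengths in m; the calibration is good to about 2 mm. The wrist camera is an equidistant fisheye: a pixel r from the principal point sees the ray r / f radians off the axis. A picture is of the moment at which its call begins: read the wrist's pose just before it. camera_info takes no time and is no camera call.
- arm.hand_in(): hands the job in, once; it reports no verdict.
The state is a dict: "clock": time; "joints": joint angles; "qd": joint speeds; "joint_efforts": joint torques, N m; "position": TCP position; "tool_rot": TCP orientation; "ft_force": force on the tool from outside, world axes, zero at the start; "ft_torque": the same for the moment, N m; "grip_width": finger opening in m.
Only numpy, scipy, OpenCV 4.12 (cv2) and the standard library are available. Lean on these libraries where they do the work, as an engineer would, in place of code of your own. Each camera call takes 0.05 s, during which the arm holds its last target. There are 200 camera calls.

## Working session

There is one attempt and no reset: what is moved stays moved. The work goes in short steps, Python scripts to look and compute and a tool call to move; the robot and the scene stay as the last step left them, time stands still between calls to the robot, and variables do not carry over. Pictures are saved under pics/ and viewed, about 8 in all and at most 12, crops included, and the job is handed in when it is done.

Besides the shell and the picture viewer there is one more tool, called after "Call:" in YAML: its name, and indented under it one key for each argument. step_arm: Moves the arm, as the interface text tells. Shifts and turns lie within -1 to 1; 1 stands for 150 mm of shift or 60 degrees of turn. Its arguments: {"type":"object","properties":{"moves":{"type":"array","items":{"type":"array"}},"jaw":{"type":"number"},"squeeze":{"type":"number"}},"required":["moves"]}

```bash
ls; mkdir -p pics
python3 - <<'E'
from rig import arm
import cv2,numpy as np
np.set_printoptions(precision=4,suppress=True)
print(arm.read_state())
for n in("side","top","wrist"):
    im=arm.snapshot(n); cv2.imwrite(f"pics/{n}0.png",im[:,:,::-1]); print(n,arm.camera_info(n))
E
```

```text
pics
{'clock': 0.0, 'joints': array([ 1.3628,  0.69  , -0.1945,  1.5663,  0.1573,  0.9025, -0.2151]), 'qd': array([-0.0005, -0.0013, -0.001 ,  0.001 ,  0.0002, -0.0003, -0.0012]), 'joint_efforts': array([  0.0003, -52.7575,  -1.2669, -15.3436,  -0.0526,   0.0066,
         0.0002]), 'position': array([ 0.1495, -0.6062,  0.2379]), 'tool_rot': array([-0.0009,  0.9927,  0.1207, -0.0002]), 'ft_force': array([ 0.2535, -0.3689,  0.3563]), 'ft_torque': array([ 0.0754, -0.0147,  0.078 ]), 'grip_width': 0.08794756440837427}
side {'fx': 461.2550191028063, 'fy': 461.2550191028063, 'cx': 317.34166681234535, 'cy': 200.26343479993315, 'camera_from_world': array([[-0.9939, -0.1077, -0.0244,  0.5177],
       [ 0.0392, -0.5508,  0.8337, -0.1537],
       [-0.1032,  0.8276,  0.5517, -1.1591],
       [ 0.    ,  0.    ,  0.    ,  1.    ]])}
top {'fx': 457.25969815276636, 'fy': 457.25969815276636, 'cx': 314.81328061857744, 'cy': 190.59829571237634, 'camera_from_world': array([[ 0.0244, -0.9996,  0.0136, -0.0092],
       [ 0.9919,  0.0259,  0.1241, -0.5376],
       [-0.1244,  0.0104,  0.9922, -1.282 ],
       [ 0.    ,  0.    ,  0.    ,  1.    ]])}
wrist {'fx': 309.70691628693146, 'fy': 309.70691628693146, 'cx': 317.06434390306794, 'cy': 195.27598159395103, 'tool_from_camera': array([[-0.0011,  0.9588,  0.2842,  0.0737],
       [ 1.    ,  0.0014, -0.0007, -0.0003],
       [-0.0011,  0.2842, -0.9588, -0.1476],
       [ 0.    ,  0.    ,  0.    ,  1.    ]])}
```

View pics/top0.png

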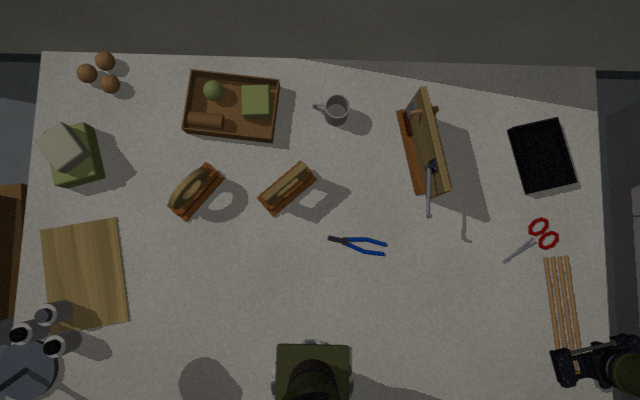

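View pics/side0.png

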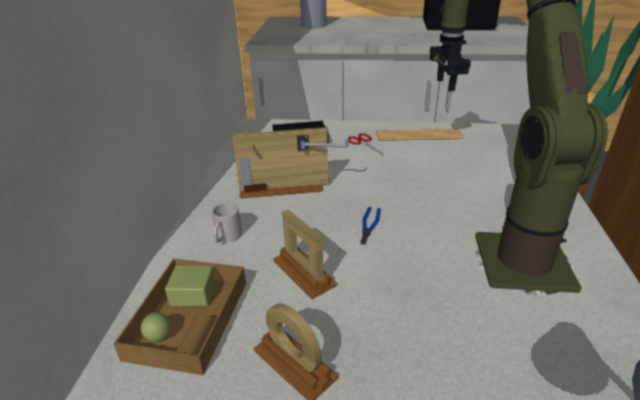

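Top view: ring near (196,190), frame at (287,188), and the board spanning (425,90)–(450,192). The hook bar runs from the pin at about (432,165) to its tip at about (429,215). Next I'll enlarge crops to get these more precisely.

Run:
```python
import cv2,numpy as np
t=cv2.imread("pics/top0.png"); s=cv2.imread("pics/side0.png")
up=lambda im,k:cv2.convertScaleAbs(cv2.resize(im,None,fx=k,fy=k,interpolation=cv2.INTER_CUBIC),alpha=1.3)
a=up(t[155:225,160:235],5)   # ring
b=up(t[80:225,390:470],4)   # board
c=up(s[110:205,225:385],5)
W=np.zeros((590,400+330,3),np.uint8); W[:350,:375]=a; W[:580,400:720]=b
cv2.imwrite("pics/c1.png",W); cv2.imwrite("pics/c2.png",c)
```

```text
(no output)
```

View pics/c1.png

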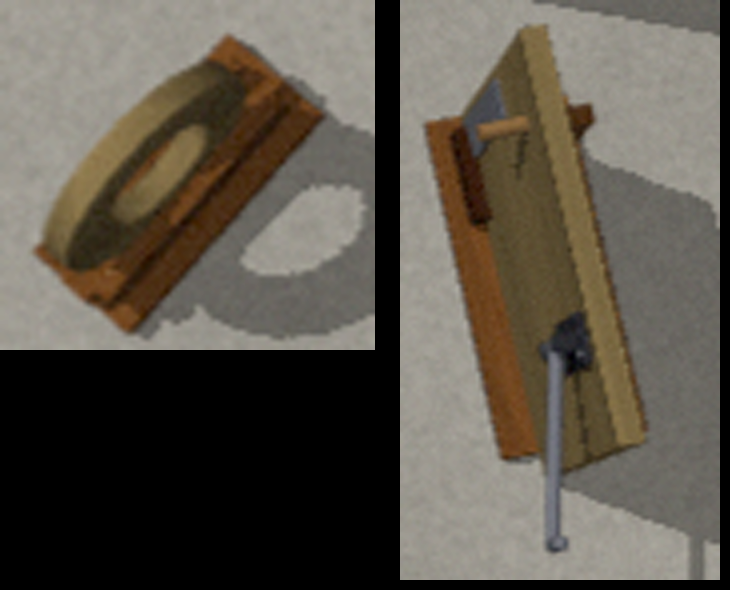

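View pics/c2.png

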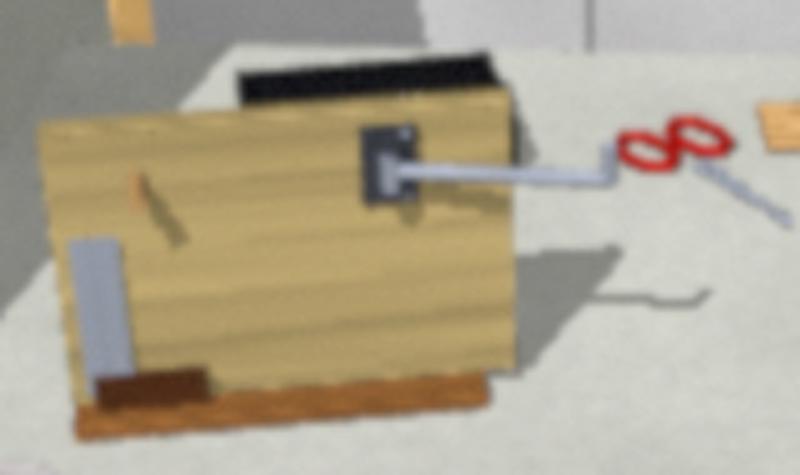

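c1 (×4 board, ×5 ring) shows the board's top corners at (525,27), (547,28), (645,437) and (615,447). The hook bar runs from (553,355) to (556,545). The ring's front-face hole spans about (115,210)–(207,130). c2 confirms the bar overhangs the near edge with free space behind it.

```bash
cat > h.py <<'E'
import numpy as np, cv2
from scipy.optimize import least_squares
from scipy.spatial.transform import Rotation as R
np.set_printoptions(precision=4,suppress=True)
CAM={'side':(461.255,317.34,200.26,np.array([[-0.9939,-0.1077,-0.0244,0.5177],[0.0392,-0.5508,0.8337,-0.1537],[-0.1032,0.8276,0.5517,-1.1591]])),
'top':(457.26,314.81,190.6,np.array([[0.0244,-0.9996,0.0136,-0.0092],[0.9919,0.0259,0.1241,-0.5376],[-0.1244,0.0104,0.9922,-1.282]]))}
def proj(n,P):
    f,cx,cy,M=CAM[n]; P=np.atleast_2d(P); c=P@M[:,:3].T+M[:,3]
    return np.c_[cx+f*c[:,0]/-c[:,2], cy-f*c[:,1]/-c[:,2]]
def ray(n,uv):
    f,cx,cy,M=CAM[n]; uv=np.atleast_2d(uv); d=np.c_[(uv[:,0]-cx)/f,-(uv[:,1]-cy)/f,-np.ones(len(uv))]
    return -M[:,:3].T@M[:,3], d@M[:,:3]
def atz(n,uv,z):
    o,d=ray(n,uv); return o+d*((z-o[2])/d[:,2])[:,None]
def tool(p,q): # q wxyz
    return np.array(p),R.from_quat([q[1],q[2],q[3],q[0]]).as_matrix()
def ringpts(c,yaw,r,off,n=60):
    a=np.array([np.cos(yaw),np.sin(yaw),0]); t=np.array([-a[1],a[0],0]); th=np.linspace(0,2*np.pi,n)
    return np.array(c)+off*a+r*(np.cos(th)[:,None]*t+np.sin(th)[:,None]*[0,0,1])
E
python3 - <<'E'
from h import *
tb=np.array([[525,27],[547,28],[645,437],[615,447]]); tb=np.c_[(tb[:,0]-400)/4+390,tb[:,1]/4+80]
B=atz('top',tb,.2); print('board top\n',B)
print('len',np.linalg.norm(B[0]-B[3]),np.linalg.norm(B[1]-B[2]),'thick',np.linalg.norm(B[0]-B[1]),np.linalg.norm(B[2]-B[3]))
# side: top corners far(left) (40,122) near (510,88)
sb=np.array([[40,122],[510,88]])/5+[225,110]; print('side topedge',atz('side',sb,.2))
hk=np.array([[553,355],[556,535]]); hk=np.c_[(hk[:,0]-400)/4+390,hk[:,1]/4+80]
print('hook top',atz('top',hk,.166),atz('top',[[(556-400)/4+390,545/4+80]],.191))
print('hook side',atz('side',np.array([[390,170],[608,180]])/5+[225,110],.166))
# board model fit: centre line from top
d=(B[3]+B[2]-B[0]-B[1]);d/=np.linalg.norm(d);print('board yaw dir',d)
# ring: hole ends on front face z=.082 approx
hl=np.array([[115,210],[207,130],[160,172]])/5+[160,155]; print('ring hole',atz('top',hl,.082))
# ring centre in side image guess
print('stand edge dir',np.diff(atz('top',np.array([[133,330],[322,117]])/5+[160,155],.02),axis=0))
E
```

```text
board top
 [[ 0.7952 -0.2631  0.2   ]
 [ 0.7949 -0.2774  0.2   ]
 [ 0.5292 -0.3377  0.2   ]
 [ 0.5223 -0.3187  0.2   ]]
len 0.27844146830653077 0.2724983560239303 thick 0.014299076992920021 0.020241087915245527
side topedge [[ 0.7946 -0.271   0.2   ]
 [ 0.523  -0.3333  0.2   ]]
hook top [[ 0.5862 -0.2888  0.166 ]
 [ 0.4686 -0.29    0.166 ]] [[ 0.4603 -0.2834  0.191 ]]
hook side [[ 0.5908 -0.2885  0.166 ]
 [ 0.4614 -0.2831  0.166 ]]
board yaw dir [-0.9776 -0.2105  0.    ]
ring hole [[0.5043 0.3674 0.082 ]
 [0.5501 0.3194 0.082 ]
 [0.5261 0.344  0.082 ]]
stand edge dir [[ 0.1265 -0.1022  0.    ]]
```

Run:
```python
import cv2
s=cv2.imread("pics/side0.png")[295:395,245:345]
cv2.imwrite("pics/c3.png",cv2.convertScaleAbs(cv2.resize(s,None,fx=6,fy=6,interpolation=cv2.INTER_CUBIC),alpha=1.3))
```

```text
(no output)
```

View pics/c3.png

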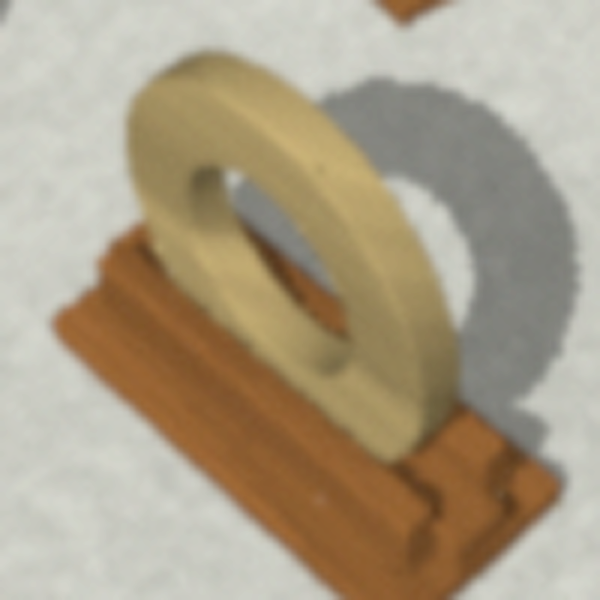

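c3 (×6 from (245,295)): ring near face, with outer edge (128,125)–(395,462) and far-rim silhouette (270,70)–(458,360). I'll fit the pose to these edge points.

Run:
```python
from h import *
s=lambda L:np.array(L)/6+[245,295]; t=lambda L:np.array(L)/5+[160,155]
obs=[('side',s([[128,125],[131,165],[150,225]]),.009,.07),
('side',s([[270,70],[330,115],[390,185],[440,290],[458,360]]),-.009,.07),
('side',s([[190,190],[215,168],[345,365],[320,374]]),.009,.038) ,
('top',t([[42,225],[60,185],[100,130],[150,88],[205,63]]),.009,.07),
('top',t([[70,268],[240,75],[100,262]]),-.009,.07),
('top',t([[115,210],[207,130],[140,215],[195,165]]),-.009,.038)]
def res(p,full=False):
    a=np.array([np.cos(p[2]),np.sin(p[2]),0]); c=np.array([p[0],p[1],.082]); out=[]
    for n,uv,off,r in obs:
        o,d=ray(n,uv); k=((c+off*a-o)@a)/(d@a); q=o+d*k[:,None]-c-off*a
        out.append(np.linalg.norm(q,axis=1)-r)
    return out if full else np.concatenate(out)
f=least_squares(res,[.53,.35,.9],loss='soft_l1',f_scale=.003); print(f.x,np.degrees(f.x[2]))
for o in res(f.x,True): print(o*1000)
ims={n:cv2.imread(f'pics/{n}0.png') for n in('side','top')}
out=[]
for n,(x0,y0) in(('side',(245,295)),('top',(160,145))):
    im=cv2.resize(ims[n][y0:y0+100,x0:x0+90],None,fx=4.4,fy=4.4)
    for off,col in((.009,(0,0,255)),(-.009,(255,0,0))):
        for r in(.07,.038):
            P=(proj(n,ringpts([f.x[0],f.x[1],.082],f.x[2],r,off))-[x0,y0]+.5)*4.4
            cv2.polylines(im,[P.astype(int)],True,col,1)
    out.append(im)
cv2.imwrite('pics/fit.png',np.hstack(out))
```

```text
[0.5288 0.3523 0.8644] 49.52744385000111
[-2.599  -1.8203 -1.3385]
[-4.2632 -1.3631  1.4544 -0.4265  0.8256]
[-2.5796 -3.5957  2.9612  1.4033]
[-3.1529 -0.8276  6.7805  3.6789 -1.5535]
[-2.2951  5.216  -1.7403]
[-6.5902  0.0875 -1.1429  5.7428]
```

View pics/fit.png

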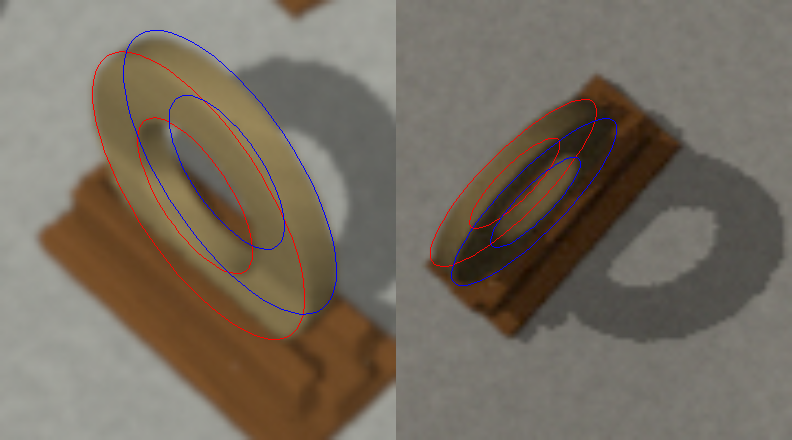

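The fit overlays well (about 2–3 mm), giving ring centre ≈ (0.529, 0.352) and axis at 50°. The board puts the pin at about (0.592, -0.288), with the hook open about 0.24 rad. Now planning the hook push with closed fingers.

```bash
cat >> h.py <<'E'
def rows(wps,st,yaw_to=None,step=.055):
    """straight world waypoints -> tool rows (tool vertical, yaw fixed); returns rounded rows"""
    p,M=tool(st['position'],st['tool_rot']); p=p.copy()
    for w in wps:
        w=np.array(w,float); n=max(1,int(np.ceil(np.linalg.norm(w-p)/step)))
        s=np.round(M.T@(w-p)/n/.15,3); print(n,'x',s.tolist()); p=p+n*M@s*.15
    print('end',p)
PIN=np.array([.592,-.2885]); A0=np.radians(192.2)
def hookpt(th,r,e,z):
    a=A0-th; u=np.array([np.cos(a),np.sin(a)]); b=np.array([-u[1],u[0]])
    return [*(PIN+r*u+e*b),z]
E
python3 - <<'E'
from h import *; from rig import arm
st=arm.read_state()
w0=hookpt(.24,.105,.055,.235)
rows([w0,[w0[0],w0[1],.15]],st)
print(w0)
E
```

```text
8 x [0.325, -0.148, 0.003]
2 x [-0.0, 0.001, 0.282]
end [ 0.4857 -0.3407  0.1501]
[np.float64(0.48554980948376586), np.float64(-0.34063786473435076), 0.235]
```

Call:
step_arm:
  moves:
    - [[0.325,-0.148,0.003],0]
    - [[0.325,-0.148,0.003],0]
    - [[0.325,-0.148,0.003],0]
    - [[0.325,-0.148,0.003],0]
    - [[0.325,-0.148,0.003],0]
    - [[0.325,-0.148,0.003],0]
    - [[0.325,-0.148,0.003],0]
    - [[0.325,-0.148,0.003],0]
    - [[0,0,0],0]
    - [[0,0,0],0]
  jaw: 0

```text
clock: 1.4
position: [0.4851, -0.3413, 0.2348]
tool_rot: [0.0, 0.993, 0.121, -0.001]
ft_force: [-0.7, -0.3, -1.0]
grip_width: 0.0003
```

Run:
```python
from h import *; from rig import arm
st=arm.read_state(); print(st['clock'],st['position'],st['tool_rot'],st['ft_force'],st['grip_width'],st['joints'])
w0=hookpt(.24,.105,.055,.15)
rows([w0,hookpt(.24,.105,.03,.15)]+[hookpt(t,.105,.024-.010*t/1.57,.15) for t in (.24,.5,.75,1.,1.2,1.4,1.5)],st,step=.03)
```

```text
1.4 [ 0.4851 -0.3413  0.2348] [ 0.0001  0.9927  0.1206 -0.0007] [-0.6797 -0.3314 -1.0123] 0.00028457364795049717 [ 0.6204  0.6492 -0.1475  1.6703  0.1218  0.8321 -0.9087]
3 x [0.002, -0.001, 0.188]
1 x [0.043, -0.161, 0.001]
1 x [0.014, -0.049, 0.0]
1 x [0.04, -0.192, 0.0]
1 x [0.086, -0.167, 0.0]
1 x [0.126, -0.138, -0.0]
1 x [0.125, -0.084, -0.0]
1 x [0.139, -0.056, -0.001]
1 x [0.073, -0.017, 0.0]
end [ 0.5488 -0.1917  0.1501]
```

Call:
step_arm:
  moves:
    - [[0,0,0.188],0]
    - [[0,0,0.188],0]
    - [[0,0,0.188],0]
    - [[0.02,-0.08,0],0]
    - [[0.02,-0.08,0],0]
    - [[0.014,-0.049,0],0]
    - [[0.02,-0.096,0],0]
    - [[0.02,-0.096,0],0]
    - [[0,0,0],0]

```text
clock: 2.52
position: [0.4853, -0.2771, 0.1507]
tool_rot: [-0.001, 0.993, 0.122, -0.0]
ft_force: [-0.6, -0.4, 0.7]
grip_width: 0.0005
```

Call:
step_arm:
  moves:
    - [[0.043,-0.084,0],0]
    - [[0.043,-0.084,0],0]
    - [[0.063,-0.069,0],0]
    - [[0.063,-0.069,0],0]
    - [[0.062,-0.042,0],0]
    - [[0.062,-0.042,0],0]
    - [[0.07,-0.028,0],0]
    - [[0,0,0],0]

```text
clock: 3.52
position: [0.5303, -0.2029, 0.1505]
tool_rot: [-0.0, 0.993, 0.121, 0.001]
ft_force: [-0.1, -0.6, -0.7]
grip_width: 0.0003
```

Run:
```python
from h import *; from rig import arm
st=arm.read_state(); print(st['clock'],st['position'],st['tool_rot'],st['ft_force'])
im=arm.snapshot('top'); cv2.imwrite('pics/t1.png',cv2.resize(im[60:240,380:500,::-1],None,fx=3.3,fy=3.3,interpolation=cv2.INTER_CUBIC))
rows([hookpt(1.4,.105,.0151,.15),hookpt(1.5,.105,.0145,.15),hookpt(1.57,.105,.014,.15)],st,step=.03)
```

```text
3.525 [ 0.5303 -0.2029  0.1505] [-0.0001  0.9926  0.1213  0.0005] [-0.1368 -0.5893 -0.6989]
1 x [0.064, -0.026, 0.003]
1 x [0.073, -0.016, 0.0]
1 x [0.052, -0.007, 0.001]
end [ 0.5561 -0.1889  0.1499]
```

View pics/t1.png

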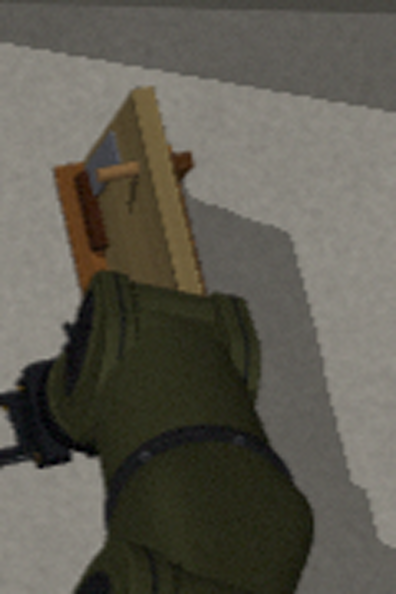

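The arm hides the hook in this view, so I'll push slowly to the stop and watch the force.

Call:
step_arm:
  moves:
    - [[0.064,-0.026,0],0]
    - [[0.073,-0.016,0],0]
    - [[0.035,-0.005,0],0]
    - [[0,0,0],0]
    - [[0,0,0],0]

```text
clock: 4.2
position: [0.5527, -0.1906, 0.1505]
tool_rot: [-0.0, 0.993, 0.121, 0.0]
ft_force: [0.2, 0.2, -0.9]
grip_width: 0.0002
```

Call:
step_arm:
  moves:
    - [[0.02,0,0],0]
    - [[0,0,0],0]
    - [[0,0,0],0]

```text
clock: 4.58
position: [0.5531, -0.1905, 0.1504]
tool_rot: [-0.0, 0.993, 0.12, -0.002]
ft_force: [-5.1, -0.7, 2.7]
grip_width: 0.0003
```

Run:
```python
from h import *; from rig import arm
st=arm.read_state(); print(st['clock'],st['position'],st['ft_force'],st['ft_torque'])
for n in('side','wrist'):
    im=arm.snapshot(n)[:,:,::-1]; cv2.imwrite(f'pics/{n}1.png',im)
s=cv2.imread('pics/side1.png')[90:220,220:400]; w=cv2.imread('pics/wrist1.png')
a=cv2.resize(s,None,fx=2.2,fy=2.2,interpolation=cv2.INTER_CUBIC); b=cv2.resize(w,(458,286))
cv2.imwrite('pics/v1.png',np.vstack([cv2.copyMakeBorder(a,0,0,0,458-a.shape[1],0),b]))
```

```text
4.575 [ 0.5531 -0.1905  0.1504] [-5.0721 -0.7396  2.7401] [-0.0871  1.0314 -0.0422]
```

View pics/v1.png

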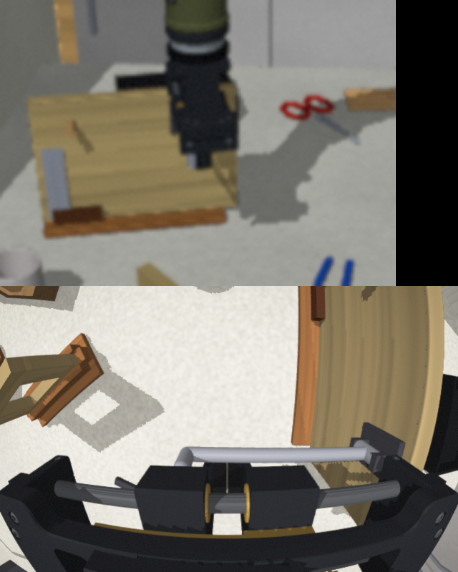

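The stop is reached: about 5 N back-force with the finger no longer advancing. The wrist view shows the bar square to the board. Now retreating to above the ring, turning −126° on the way so that joint 7 stays in range.

Call:
step_arm:
  moves:
    - [[-0.08,0,0],0]
    - [[0,0,-0.25],0]
    - [[0,0,-0.3],0]
    - [[0,0,-0.3],0]
    - [[0,0,0],0]
  jaw: 0.6

```text
clock: 5.3
position: [0.5462, -0.1938, 0.2818]
tool_rot: [0.002, 0.993, 0.12, 0.004]
ft_force: [0.1, 0.0, -0.1]
grip_width: 0.048
```

Call:
step_arm:
  moves:
    - [[0,0,0],-0.175]
    - [[0,0,0],-0.175]
    - [[0,0,0],-0.175]
    - [[0,0,0],-0.175]
    - [[0,0,0],-0.175]
    - [[0,0,0],-0.175]
    - [[0,0,0],-0.175]
    - [[0,0,0],-0.175]
    - [[0,0,0],-0.175]
    - [[0,0,0],-0.175]

```text
clock: 6.55
position: [0.5432, -0.1929, 0.2769]
tool_rot: [-0.001, 0.506, 0.863, 0.0]
ft_force: [-0.0, -0.2, 1.3]
grip_width: 0.0533
```

Call:
step_arm:
  moves:
    - [[0,0,0],-0.175]
    - [[0,0,0],-0.175]
    - [[0,0,0],0]

```text
clock: 6.92
position: [0.5432, -0.193, 0.2769]
tool_rot: [-0.001, 0.344, 0.939, 0.0]
ft_force: [0.2, 0.6, 1.6]
grip_width: 0.0525
```

Run:
```python
from h import *; from rig import arm
st=arm.read_state(); p,M=tool(st['position'],st['tool_rot']); print(st['clock'],p,np.degrees(np.arctan2(M[1,1],M[0,1])),st['joints'])
a=np.radians(50); t=np.array([np.sin(a),-np.cos(a)]); g=np.array([.529,.352])+.048*t; print(g)
rows([[*g,.28]],st,step=.05)
```

```text
6.925 [ 0.5432 -0.193   0.2769] 49.7448790563809 [ 0.6814  0.6602 -0.7376  1.6512  0.5004  1.0296  0.652 ]
[0.5658 0.3211]
11 x [0.191, 0.247, -0.001]
end [0.5661 0.3217 0.2792]
```

Call:
step_arm:
  moves:
    - [[0.191,0.247,0],0]
    - [[0.191,0.247,0],0]
    - [[0.191,0.247,0],0]
    - [[0.191,0.247,0],0]
    - [[0.191,0.247,0],0]
    - [[0.191,0.247,0],0]
    - [[0.191,0.247,0],0]
    - [[0.191,0.247,0],0]
    - [[0.191,0.247,0],0]
    - [[0.191,0.247,0],0]

```text
clock: 8.18
position: [0.5635, 0.2764, 0.2774]
tool_rot: [-0.0, 0.345, 0.939, -0.0]
ft_force: [-0.7, 0.1, -0.7]
grip_width: 0.0531
```

Call:
step_arm:
  moves:
    - [[0.191,0.247,0],0]
    - [[0,0,0],0]
    - [[0,0,0],0]

```text
clock: 8.55
position: [0.5657, 0.3208, 0.2773]
tool_rot: [0.0, 0.344, 0.939, -0.001]
ft_force: [-0.4, -0.0, -0.6]
grip_width: 0.0529
```

```bash
cat >> h.py <<'E'
def wproj(P,st,info):
    p,M=tool(st['position'],st['tool_rot']); T=info['tool_from_camera']
    c=((np.atleast_2d(P)-p)@M-T[:3,3])@T[:3,:3]; v=c*[1,-1,-1]
    rho=np.hypot(v[:,0],v[:,1]); th=np.arctan2(rho,v[:,2])
    return np.c_[info['cx']+info['fx']*th*v[:,0]/rho, info['cy']+info['fy']*th*v[:,1]/rho]
E
python3 - <<'E'
from h import *; from rig import arm
st=arm.read_state(); p,M=tool(st['position'],st['tool_rot']); print(st['clock'],p,np.degrees(np.arctan2(M[1,1],M[0,1])),st['joints'],st['grip_width'])
w=arm.snapshot('wrist')[:,:,::-1].copy(); t=arm.snapshot('top')[:,:,::-1].copy()
cv2.imwrite('pics/wrist2.png',w); cv2.imwrite('pics/top2.png',t)
info=arm.camera_info('wrist')
for off,col in((.009,(0,0,255)),(-.009,(255,0,0))):
    for r in(.07,.038):
        cv2.polylines(w,[wproj(ringpts([.529,.352,.082],np.radians(50),r,off),st,info).astype(int)],True,col,1)
k=4; b=cv2.resize(t[130:210,390:450],None,fx=5,fy=5,interpolation=cv2.INTER_CUBIC)
n=np.array([np.cos(A0-1.57),np.sin(A0-1.57)])
print(proj('top',[[*(PIN),.166],[*(PIN+.13*n),.166]]))
cv2.imwrite('pics/v2.png',np.hstack([cv2.resize(w[:,100:560],(460,400)),b]))
E
```

```text
8.55 [0.5657 0.3208 0.2773] 49.73310215008602 [-0.2496  0.7509 -0.6706  1.4189  0.4864  1.1415 -0.1245] 0.05288053202445916
[[428.13   166.5742]
 [379.4941 175.7295]]
```

View pics/v2.png

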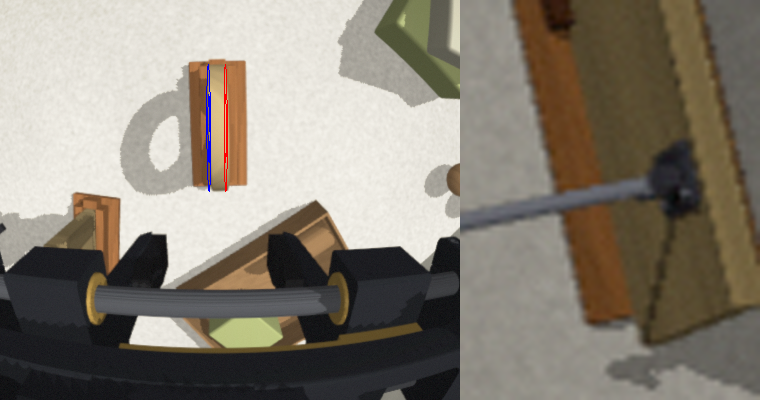

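The overlay matches the ring within about 1 mm. The hook stands out from the board in the top crop, from (655,190) to (460,222). Descending to grip the ring off-centre (48 mm) so the fingers stay clear of the hole.

Call:
step_arm:
  moves:
    - [[0,0.005,0.3],0]
    - [[0,0,0.3],0]
    - [[0,0,0.3],0]
    - [[0,0,0.2],0]
    - [[0,0,0.085],0]
    - [[0,0,0],0]

```text
clock: 9.4
position: [0.5664, 0.3214, 0.1001]
tool_rot: [-0.0, 0.344, 0.939, -0.0]
ft_force: [-0.9, -0.8, -0.1]
grip_width: 0.0528
```

Call:
step_arm:
  moves:
    - [[0,0,0],0]
    - [[0,0,0],0]
    - [[0,0,0],0]
    - [[0,0,0],0]
    - [[0,0,0],0]
    - [[0,0,0],0]
  jaw: 0
  squeeze: 40

```text
clock: 10.15
position: [0.5665, 0.3225, 0.1006]
tool_rot: [0.0, 0.343, 0.939, 0.0]
ft_force: [1.0, -0.8, 3.9]
grip_width: 0.0174
```

Run:
```python
from h import *
t=cv2.imread('pics/top2.png').astype(int); sat=t.max(2)-t.min(2)
# bar columns: bluish grey -> b-r
d=t[:,:,0]-t[:,:,2]
pts=[]
for c in range(374,420):
    col=d[160:185,c]-np.median(d[160:185,c]); w=np.clip(col-6,0,None)
    if w.sum()>0: pts.append((c,160+(w*np.arange(25)).sum()/w.sum(),w.sum()))
print(np.array(pts)[::2])
```

```text
[[378.     176.       1.    ]
 [380.     175.4286  42.    ]
 [382.     175.1667  48.    ]
 [384.     175.0263  38.    ]
 [386.     174.6047  43.    ]
 [388.     174.1842  38.    ]
 [390.     174.0222  45.    ]
 [392.     173.3878  49.    ]
 [394.     173.1556  45.    ]
 [396.     172.6458  48.    ]
 [398.     172.2326  43.    ]
 [400.     171.8649  37.    ]
 [402.     171.4     50.    ]
 [404.     171.1778  45.    ]
 [406.     170.5957  47.    ]
 [408.     170.1739  46.    ]
 [410.     170.4068  59.    ]
 [412.     174.2949 373.    ]
 [414.     169.1472 265.    ]
 [416.     168.6    280.    ]
 [418.     166.2494 409.    ]]
```

Hook line fit in the top view: slope 0.188 against 0.189 in the model for 1.57 rad, and lateral agreement within about 0.5 mm. The ring is gripped (17.4 mm). Lift and turn.

Call:
step_arm:
  moves:
    - [[0,0,-0.1],0]
    - [[0,0,-0.2],0]
    - [[0,0,-0.3],0]
    - [[0,0,-0.3],0]
    - [[0,0,-0.3],0]
    - [[0,0,-0.15],0]
    - [[0,0,0],0]

```text
clock: 11.02
position: [0.5664, 0.3232, 0.305]
tool_rot: [0.001, 0.343, 0.939, 0.002]
ft_force: [-0.9, 0.4, -2.1]
grip_width: 0.0178
```

Call:
step_arm:
  moves:
    - [[0,0,0],0.15]
    - [[0,0,0],0.175]
    - [[0,0,0],0.175]
    - [[0,0,0],0.175]
    - [[0,0,0],0.175]
    - [[0,0,0],0.175]
    - [[0,0,0],0.175]
    - [[0,0,0],0.175]
    - [[0,0,0],0.175]
    - [[0,0,0],0.175]

```text
clock: 12.28
position: [0.565, 0.3216, 0.3007]
tool_rot: [0.001, 0.951, 0.309, -0.002]
ft_force: [0.7, -0.4, -2.5]
grip_width: 0.0177
```

Call:
step_arm:
  moves:
    - [[0,0,0],0.175]
    - [[0,0,0],0.175]
    - [[0,0,0],0.05]
    - [[0,0,0],0]

```text
clock: 12.78
position: [0.5651, 0.3219, 0.3011]
tool_rot: [0.001, 0.994, 0.108, -0.002]
ft_force: [0.9, 1.0, -1.6]
grip_width: 0.0177
```

```bash
cat >> h.py <<'E'
NH=np.array([np.cos(A0-1.57),np.sin(A0-1.57)])
def tcp_for(r,zc,M,off=(-.0477,0,.0185)):
    """TCP for ring centre at radius r along hook, height zc; off: TCP minus centre (tool x, tool y, up)"""
    x=M[:2,0];y=M[:2,1]
    return [*(PIN+r*NH+off[0]*x/np.linalg.norm(x)+off[1]*y),zc+off[2]]
E
python3 - <<'E'
from h import *; from rig import arm
st=arm.read_state(); p,M=tool(st['position'],st['tool_rot']); print(st['clock'],p,np.degrees(np.arctan2(M[1,1],M[0,1])),st['joints'],st['grip_width'],st['ft_force'])
a=tcp_for(.21,.25,M); b=tcp_for(.21,.172,M); print(a,b); rows([a,b],st,step=.05)
E
```

```text
12.775 [0.5651 0.3219 0.3011] -77.59676569751727 [-0.5452  0.6629 -0.0832  1.401   0.058   1.0837 -1.9925] 0.01765547187286149 [ 0.8895  0.9909 -1.5921]
[np.float64(0.5008716163728973), np.float64(-0.09352334828500179), 0.2685] [np.float64(0.5008716163728973), np.float64(-0.09352334828500179), 0.19049999999999997]
9 x [-0.113, 0.29, 0.025]
2 x [0.003, 0.001, 0.26]
end [ 0.5009 -0.0936  0.1904]
```

Call:
step_arm:
  moves:
    - [[-0.113,0.29,0.0],0]
    - [[-0.113,0.29,0.0],0]
    - [[-0.113,0.29,0.0],0]
    - [[-0.113,0.29,0],0]
    - [[-0.113,0.29,0],0]
    - [[-0.113,0.29,0],0]
    - [[-0.113,0.29,0],0]
    - [[-0.113,0.29,0],0]
    - [[-0.113,0.29,0],0]
    - [[0,0,0.225],0]

```text
clock: 14.02
position: [0.5013, -0.0981, 0.2699]
tool_rot: [0.002, 0.995, 0.104, 0.002]
ft_force: [0.6, 0.7, -2.5]
grip_width: 0.0178
```

Call:
step_arm:
  moves:
    - [[0,0,0.25],0]
    - [[0,0,0.26],0]
    - [[0,0,0],0]
    - [[0,0,0],0]

```text
clock: 14.52
position: [0.5015, -0.0927, 0.1934]
tool_rot: [0.0, 0.994, 0.108, 0.001]
ft_force: [0.4, -0.0, -0.8]
grip_width: 0.0171
```

Run:
```python
from h import *; from rig import arm
st=arm.read_state(); p,M=tool(st['position'],st['tool_rot']); print(st['clock'],p,np.degrees(np.arctan2(M[1,1],M[0,1])),st['joints'],st['grip_width'],st['ft_force'])
w=arm.snapshot('wrist')[:,:,::-1].copy(); info=arm.camera_info('wrist'); s=arm.snapshot('side')[:,:,::-1].copy()
cv2.imwrite('pics/wrist3.png',w); cv2.imwrite('pics/side3.png',s)
c=p+M@np.array([.0477,0,0])-[0,0,.0185]; yaw=np.arctan2(NH[1],NH[0]); print('centre',c, 'err to hook',(c[:2]-PIN)@[NH[1],-NH[0]],(c[:2]-PIN)@NH)
k=2
w2=cv2.resize(w,None,fx=1,fy=1); s2=cv2.resize(s[100:225,220:420],None,fx=3,fy=3,interpolation=cv2.INTER_CUBIC)
for off,col in((.009,(0,0,255)),(-.009,(255,0,0))):
    for r in(.07,.038):
        P=ringpts(c,yaw,r,off)
        cv2.polylines(w2,[wproj(P,st,info).astype(int)],True,col,1)
        cv2.polylines(s2,[((proj('side',P)-[220,100]+.5)*3).astype(int)],True,col,1)
cv2.imwrite('pics/v3.png',np.vstack([w2[120:320,20:620],s2[:375]]))
```

```text
14.525 [ 0.5015 -0.0927  0.1934] -77.61978303830212 [ 0.1453  0.6068 -0.0841  1.9615  0.0881  0.5756 -1.3525] 0.01713347447356285 [ 0.4252 -0.0317 -0.7946]
centre [ 0.5481 -0.0825  0.1749] err to hook 0.0007570365585998287 0.21061955513185224
```

View pics/v3.png

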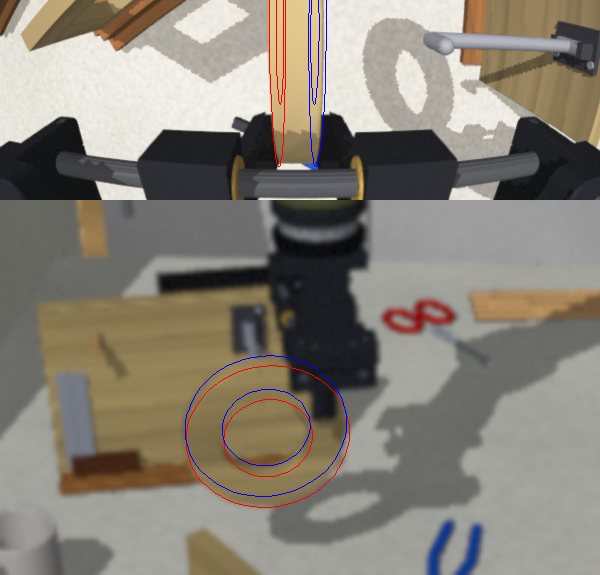

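The ring is held as modelled and the overlay agrees. Its centre is 0.8 mm off the hook axis and 80 mm before the tip, with the tip's height inside the hole. Slide it on.

Call:
step_arm:
  moves:
    - [[0,0.1,0],0]
    - [[0,0.15,0],0]
    - [[0,0.15,0],0]
    - [[0,0.1,0],0]
    - [[0,0.1,0],0]
    - [[0,0,0],0]

```text
clock: 15.38
position: [0.5203, -0.1821, 0.1926]
tool_rot: [0.0, 0.994, 0.107, 0.0]
ft_force: [0.3, -0.5, -1.1]
grip_width: 0.0177
```

Call:
step_arm:
  moves:
    - [[0,0.1,0],0]
    - [[0,0.1,0],0]
    - [[0,0.07,0],0]
    - [[0,0,0],0]
    - [[0,0,0],0]

```text
clock: 16.0
position: [0.5287, -0.2196, 0.1924]
tool_rot: [-0.0, 0.994, 0.108, -0.0]
ft_force: [-0.0, 0.3, -0.3]
grip_width: 0.0177
```

Call:
step_arm:
  moves:
    - [[0,0,0.08],0]
    - [[0,0,0.08],0]
    - [[0,0,0.06],0]
    - [[0,0,0],0]
    - [[0,0,0],0]

```text
clock: 16.62
position: [0.529, -0.2202, 0.1596]
tool_rot: [0.0, 0.994, 0.108, 0.0]
ft_force: [0.9, -0.8, -1.0]
grip_width: 0.0177
```

Run:
```python
from h import *; from rig import arm
st=arm.read_state(); p,M=tool(st['position'],st['tool_rot']); print(st['clock'],p,st['ft_force'],st['grip_width'])
c=p+M@np.array([.0477,0,0])-[0,0,.0185]; print('centre',c,(c[:2]-PIN)@[NH[1],-NH[0]],(c[:2]-PIN)@NH)
w=arm.snapshot('wrist')[:,:,::-1].copy(); s=arm.snapshot('side')[:,:,::-1].copy()
s2=cv2.resize(s[100:225,220:420],None,fx=3,fy=3,interpolation=cv2.INTER_CUBIC)
cv2.imwrite('pics/v4.png',np.vstack([w[100:300,20:620],s2[:375]]))
```

```text
16.625 [ 0.529  -0.2202  0.1596] [ 0.9319 -0.8072 -1.0464] 0.01765010492517533
centre [ 0.5756 -0.21    0.1411] 0.0006418970543942588 0.08020172829576976
```

View pics/v4.png

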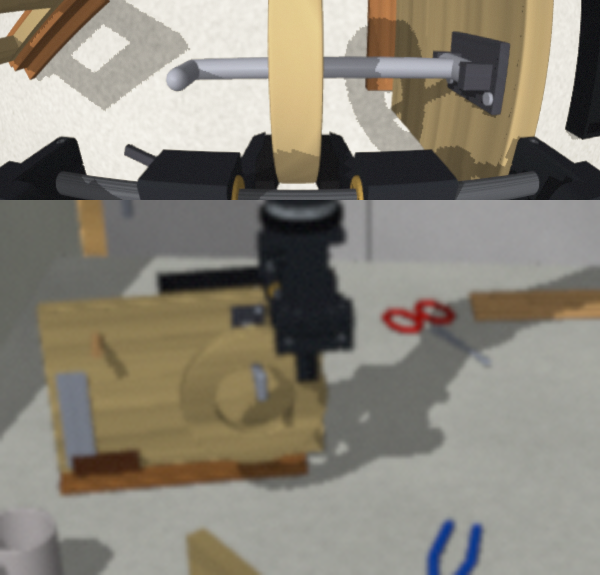

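The bar passes through the ring: the wrist view shows it on both sides and the side view shows the tip inside the hole. Lower gently onto the bar.

Call:
step_arm:
  moves:
    - [[0,0,0.03],0]
    - [[0,0,0.013],0]
    - [[0,0,0],0]
    - [[0,0,0],0]

```text
clock: 17.23
position: [0.5288, -0.2202, 0.1532]
tool_rot: [0.0, 0.994, 0.108, 0.0]
ft_force: [-0.5, -0.4, 1.4]
grip_width: 0.0178
```

Call:
step_arm:
  moves:
    - [[0,0,0.01],0]
    - [[0,0,0],0]
    - [[0,0,0],0]

```text
clock: 17.6
position: [0.529, -0.2201, 0.1524]
tool_rot: [0.0, 0.994, 0.108, 0.0]
ft_force: [-2.4, 0.8, 7.0]
grip_width: 0.0173
```

Contact at 7 N. Relieve it slightly, open partway, and rise.

Call:
step_arm:
  moves:
    - [[0,0,-0.008],0]
    - [[0,0,0],0]
    - [[0,0,0],0]
  squeeze: 5

```text
clock: 17.98
position: [0.529, -0.2201, 0.1527]
tool_rot: [-0.0, 0.994, 0.108, 0.0]
ft_force: [0.4, 0.5, 0.2]
grip_width: 0.0178
```

Call:
step_arm:
  moves:
    - [[0,0,0],0]
    - [[0,0,0],0]
    - [[0,0,0],0]
    - [[0,0,0],0]
    - [[0,0,0],0]
    - [[0,0,0],0]
    - [[0,0,0],0]
    - [[0,0,0],0]
  jaw: 0.5

```text
clock: 18.98
position: [0.5288, -0.2202, 0.1528]
tool_rot: [0.0, 0.994, 0.108, 0.0]
ft_force: [-0.6, -0.6, 0.4]
grip_width: 0.0437
```

Call:
step_arm:
  moves:
    - [[0,0,-0.1],0]
    - [[0,0,-0.2],0]
    - [[0,0,-0.3],0]
    - [[0,0,-0.3],0]
    - [[0,0,0],0]

```text
clock: 19.6
position: [0.5312, -0.2209, 0.2925]
tool_rot: [0.002, 0.994, 0.107, 0.004]
ft_force: [0.2, 0.5, -0.2]
grip_width: 0.0439
```

Call:
step_arm:
  moves:
    - [[-0.2,-0.3,0],0]
    - [[-0.2,-0.3,0],0]
    - [[-0.2,-0.3,0],0]
    - [[-0.1,-0.3,0],0]
    - [[0,-0.3,0],0]
    - [[0,0,0],0]
    - [[0,0,0],0]
    - [[0,0,0],0]

```text
clock: 20.6
position: [0.3783, -0.024, 0.2876]
tool_rot: [0.0, 0.994, 0.106, -0.0]
ft_force: [0.5, -0.2, -0.2]
grip_width: 0.0439
```

Run:
```python
from h import *; from rig import arm
st=arm.read_state(); print(st['clock'],st['position'],st['ft_force'],st['grip_width'])
t=arm.snapshot('top')[:,:,::-1].copy(); s=arm.snapshot('side')[:,:,::-1].copy()
a=cv2.resize(t[70:230,230:470],None,fx=2.4,fy=2.4,interpolation=cv2.INTER_CUBIC); b=cv2.resize(s[100:310,215:400],None,fx=1.1*1.66,fy=1.1*1.66,interpolation=cv2.INTER_CUBIC)[:200*2]
o=np.zeros((590,800,3),np.uint8); o[:a.shape[0],:a.shape[1]]=a[:, :800]
b=cv2.resize(s[100:300,215:335],None,fx=1.8,fy=1.8,interpolation=cv2.INTER_CUBIC); o[:b.shape[0],580:580+b.shape[1]]=b
cv2.imwrite('pics/v5.png',o[:400])
```

```text
20.6 [ 0.3783 -0.024   0.2876] [ 0.4935 -0.2419 -0.1977] 0.04392133912840533
```

View pics/v5.png

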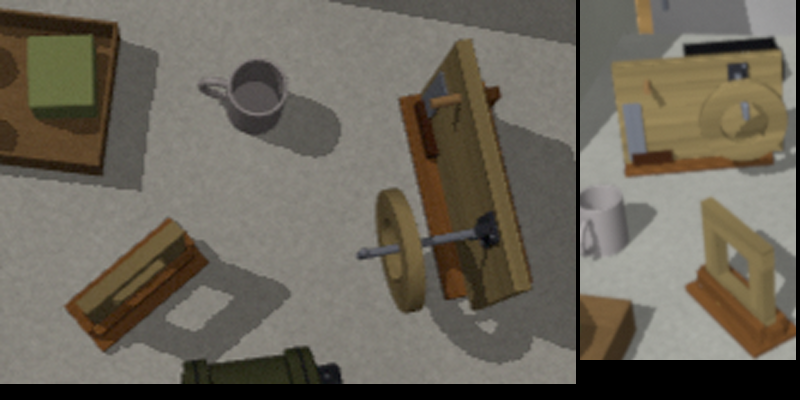

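The ring hangs on the hook, the hook is straight out, and the frame is in its stand. Let it settle and hand in.

Call:
step_arm:
  moves:
    - [[0,0,0],0]
    - [[0,0,0],0]
    - [[0,0,0],0]
    - [[0,0,0],0]
    - [[0,0,0],0]
    - [[0,0,0],0]
    - [[0,0,0],0]
    - [[0,0,0],0]
    - [[0,0,0],0]
    - [[0,0,0],0]

```text
clock: 21.95
position: [0.3781, -0.0229, 0.2878]
tool_rot: [0.0, 0.994, 0.108, 0.0]
ft_force: [-0.3, 0.5, -0.1]
grip_width: 0.0439
```

Run:
```python
from h import *; from rig import arm
a=arm.snapshot('top').astype(int)
for _ in range(6): b=arm.snapshot('top').astype(int)
print('mean/max diff',abs(a-b)[130:230,370:460].mean(),abs(a-b)[130:230,370:460].max(),'background',abs(a-b)[200:300,150:250].mean())
d=b[:,:,2]-b[:,:,0]
P=[]
for c in list(range(380,390))+list(range(408,414)):
    w=np.clip(d[155:190,c]-np.median(d[155:190,c])-6,0,None); P.append((c,155+(w*np.arange(35)).sum()/max(w.sum(),1)))
print(np.round(P[:10],1).tolist()); print(arm.hand_in())
```

```text
mean/max diff 1.827962962962963 20 background 1.6237333333333333
[[380.0, 175.3], [381.0, 174.9], [382.0, 175.2], [383.0, 175.1], [384.0, 175.2], [385.0, 175.0], [386.0, 174.6], [387.0, 174.7], [388.0, 178.8], [389.0, 179.2]]
the job is handed in; nothing more can be done
None
```

I swung the hook out to its stop with the closed fingers. Then I took the round ring out of its stand, slid it over the hook, lowered it onto the bar, let go and moved the arm away. The job was handed in at about 22 s.

- **Hook angle:** just after the push, the top-view line fit matched the 1.57 rad model (slope 0.188 against 0.189). The visible outer tip lay on the same line in the final picture.
- **Ring:** the last pictures show it hanging on the bar, held there by the upturned tip. It was still for the last 0.3 s before hand-in, with image change at noise level.
- **Frame:** the square frame still stands in its own stand.
- **Robot:** nothing was touching the robot (force readings under 1 N). The largest contact force I saw was about 7 N.

No check failed or disagreed, but the last columns of the final line fit (388 and 389) fall on the ring's rim, so only the outer part of the bar was checked there.

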